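Load a bent bar into the weld nest

TASK

Take the right-angled bent bar with the yellow tab, turn it to match the nest plate, and lower it so that both of its ends lie in the two black V notches and its tab stands on the small rest post; let go only once it is down in the notches. Leave the wide-bent bar with the red tab where it is.

Things in the scene. Friction and masses are not known exactly. Their poses are not given: they have to be found in the camera images.
- part_grip (a point): Bar to load: 12 mm round aluminium bar, 110 g, bent at 90 degrees, lying flat; legs 90 mm. Behind the bend an upright clear-yellow tab, 40 long (x), 16 thick (y), 50 mm tall, foot level with the bar's underside: grip it across y. Point: tab centre, 25 mm above its foot. x runs to the bend (28 mm away) and on midway between the legs, which go at +45 and -45 degrees to x; z up.
- part_end_a (a point): End of the yellow-tabbed bar's leg on its +y side: on the bar's axis, 90 mm from the bend. From part_grip it lies 91.6 mm along x, +63.6 mm along y, 19 mm below. Axes as part_grip.
- part_end_b (a point): The other end, on the -y side: from part_grip 91.6 mm along x, -63.6 mm along y, 19 mm below. Axes as part_grip.
- nest: Fixed plate 190 x 200 x 12 mm with two black 90-degree V notches (mouth 35 mm, lips 59 mm high) at x 19.5, y +-49.5 mm, running at +-45 degrees, and a steel rest post at x -58, y 0 (top 43.5 mm high). Origin: centre of underside; x from post to between the notches. Seated bar: same x axis, tab centre at x -58, y 0, z 69; ends at x 33.6, y +63.6 (a) and -63.6 (b), z 50 mm.
- wide_grip (a point): Bystander, leave it: a like bar bent only slightly (140 degrees between its legs, 90 mm each), with a red tab of the same size. This point is the red tab's centre, 25 mm above its foot; axes as for the other bar.
Things that resemble listed ones, but are neither listed nor needed, are in the scene too. Leave any pink or turquoise look-alike of the part that bears part_grip alone.

How it is judged:
By the outcome, as a careful person would: the job done as asked, in the order asked, and still so for the second after the job is handed in, with the robot touching nothing.
It also fails if it takes over 35 s, if anything falls off the work surface, if the arm or the gripper's body presses on something with over 40 N, if the wrist force passes 120 N, or if a joint passes its speed limit or range.

ROBOT

A 6-joint arm with a two-finger parallel gripper is mounted at the origin on the work surface. World frame = base frame: x ahead of the robot, y to its left, z up, the work surface at z = 0. Lengths are in mm, angles in rad, forces in N, time in s.
With the tool pointing down it reaches from about 275 to 975 mm from the base axis. Payload 8.4 kg.
Tool frame: the origin (TCP) lies between the finger pads; the fingertips stand 25 mm ahead of it and the grasp point (between the pads) lies 6 mm ahead of it; z points along the fingers, y is the line along which they close (so a half turn about z gives the same grasp; the last joint's range is limited). The gripper opens to 92 mm and grips with 3 to 60 N. Pads are 20 mm wide; open, the fingers measure 128 mm over their backs; the gripper's body (75 mm by 189 mm) begins 69 mm behind the grasp point.
Start: joints at [1.166, 0.353, 1.633, -0, 1.155, -0.002], TCP at [244.996, 574.982, 202.283] pointing down, gripper open.
Joint ranges: [-2.63, 2.63], [-0.92, 2.1], [0.06, 2.66], [-1.3, 4.44], [0, 2.69], [-3.02, 3.02]. Speed limits (rad/s): [2.22, 2.22, 2.79, 3.14, 3.14, 3.14].

INTERFACE

Orientations are given as a 3x3 rotation matrix whose columns are the frame's x, y, z axes.
In Python, from cell import get_state, grab_frame, finish_job gives the robot as it stands. The module is installed in compiled form; this text tells all that it offers.
- The arm moves only by the tool servo_tool, never from a script. Its argument "deltas" is a list of rows, each a list of 3 entries, a list of its own where there are three numbers: the shift along the tool's x, y, z in cm, then the turn about the tool's z in rad, then the closure, from -1 (fully open) to 1 (shut). A call has 1 to 10 rows; each row is the pose to reach, as a shift and turn from the pose commanded when the call began, along the tool's axes at that moment; what a row does not reach only later rows make up. A row lasts 1/12 s, in which the tool goes at most 41.7 mm and 7.16 degrees, less where a joint would pass 70% of its speed; a pose out of reach is approached as far as the arm can. A call with a gripper value outside its range is refused whole. The fingers move at their own pace and stop on an object; "newtons" is the grip in N (left out, the last holds). Time passes only in rows, so rows that repeat a pose let the fingers close. It gives the time, the measured TCP pose, the force, the opening and the grip force at its end, in the units of the state.
- get_state(): the state, without advancing time (a new reading comes with each control period).
- grab_frame(name): name is "scene" or "top"; returns a dict with "img" (400x640x3 uint8, red, green, blue), "fx", "fy", "cx", "cy" (pixels), "xyz" and "orientation" of the camera in the world. Camera axes: x right, y down, z forward; pixel columns grow to the right and rows downward; lengths in mm; the calibration is good to about 2 mm. A picture is of the moment at which its call begins. There is no depth.
- finish_job(): hands the job in; it is judged then, once.
The state is a dict: "clock": time; "qpos": joint angles; "qd": joint speeds; "effort": joint torques, N m; "tcp_pos": TCP position; "tool_rot": TCP orientation; "force": force on the tool from outside, world axes, zero at the start; "moment": the same for the moment, N m; "gripper_width": finger opening in mm; "gripper_force": force on a finger pad.
Only numpy, scipy, OpenCV 4.12 (cv2) and the standard library are available. Lean on these libraries where they do the work, as an engineer would, in place of code of your own. Each camera call takes 0.05 s, during which the arm holds its last target. There are 200 camera calls.

## Working session

There is one attempt and no reset: what is moved stays moved. The work goes in short steps, Python scripts to look and compute and a tool call to move; the robot and the scene stay as the last step left them, time stands still between calls to the robot, and variables do not carry over. Pictures are saved under pics/ and viewed, at most 10 in all, crops included, and the job is handed in when it is done.

Besides the shell and the picture viewer there is one more tool, called after "Emit:" by a JSON object that holds its "op" and its "data", one argument or row to a line. servo_tool: Moves the arm, as the interface text tells. Its arguments: {"type":"object","properties":{"deltas":{"type":"array","items":{"type":"array"}},"newtons":{"type":"number"}},"required":["deltas"]}

```bash
mkdir -p pics; cat > h.py <<'E'
import numpy as np, cv2
from cell import get_state, grab_frame, finish_job
def snap(n,f):
    d=grab_frame(n); cv2.imwrite('pics/'+f,d['img'][:,:,::-1]); np.save('pics/'+n+'.npy',d,allow_pickle=True); return d
def load(n): return np.load('pics/'+n+'.npy',allow_pickle=True).item()
def ray(d,u,v,z):
    R=np.array(d['orientation']); r=R@np.array([(u-d['cx'])/d['fx'],(v-d['cy'])/d['fy'],1]); c=np.array(d['xyz'])
    return c+r*(z-c[2])/r[2]
def proj(d,p):
    q=np.array(d['orientation']).T@(np.array(p)-np.array(d['xyz'])); return d['fx']*q[0]/q[2]+d['cx'],d['fy']*q[1]/q[2]+d['cy']
E
python3 - <<'E'
from h import *
for n in('top','scene'):
    d=snap(n,n+'0.png'); print(n,d['fx'],d['cx'],d['cy'],d['xyz'],np.round(d['orientation'],3).tolist())
s=get_state(); print(s['clock'],s['tcp_pos'],np.round(s['tool_rot'],3).tolist(),s['gripper_width'],s['force'])
E
```

```text
top 418.91451373697225 314.4662302313842 201.78328843728875 [ 379.43510294  145.76431329 1137.79200271] [[0.007, -0.997, 0.083], [-1.0, -0.006, 0.015], [-0.015, -0.083, -0.996]]
scene 480.64491897150424 313.7698002017655 203.62075335088565 [1395.02809874  386.97869364  743.26868526] [[-0.235, 0.59, -0.773], [0.972, 0.135, -0.192], [-0.009, -0.796, -0.605]]
0.1 [244.79884304 574.57275219 201.66067353] [[-0.92, 0.392, -0.0], [0.392, 0.92, -0.001], [0.0, -0.001, -1.0]] 92.13060372191859 [-0.44008765  0.76635221  1.38472251]
```

View pics/top0.png

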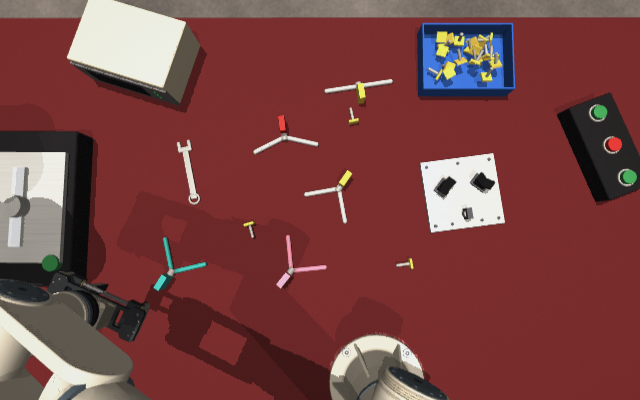

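View pics/scene0.png

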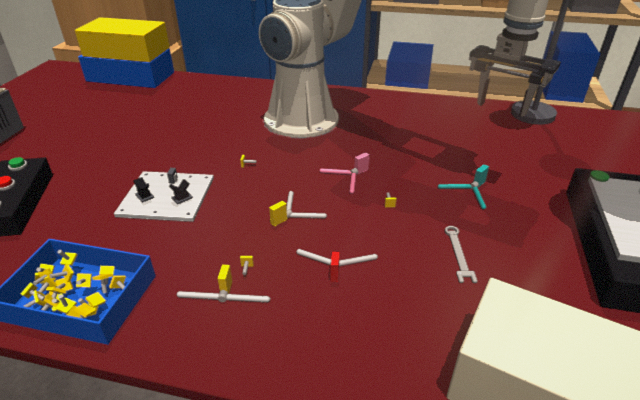

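The top view has two bars with yellow tabs. The one at (344,180) has legs at right angles, ending near (305,194) and (345,222), so it fits. The one at (361,92) is nearly straight, so it is a decoy. The red wide-bent bar is at (283,130), and the pink (290,272) and turquoise (170,272) look-alikes are to be left alone. The nest is at (463,193), with its post at (467,213) and notches at (445,186) and (483,182). I'll confirm with one enlarged crop.

```bash
python3 - <<'E'
from h import *
t=load('top')['img'][:,:,::-1]; s=load('scene')['img'][:,:,::-1]
z=lambda im,x,y,w,h,k: cv2.resize(im[y:y+h,x:x+w],None,fx=k,fy=k,interpolation=cv2.INTER_CUBIC)
a=np.hstack([z(t,295,160,66,70,4),z(t,415,145,100,70,4)]) 
b=np.hstack([z(s,262,180,66,50,4),z(s,110,160,100,50,4)])
cv2.imwrite('pics/crop.png',np.vstack([a,b])); print(a.shape)
E
```

```text
(280, 664, 3)
```

View pics/crop.png

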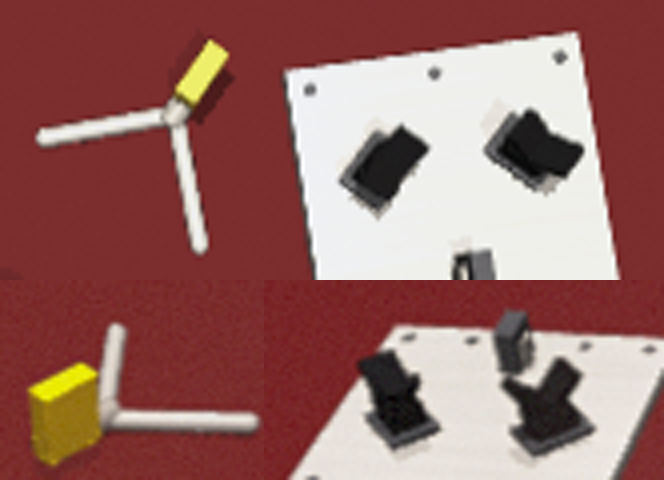

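The crop confirms it: the yellow-tab bar has legs at 90°, and the nest shows two V notches and the post. Next I fit both poses using both cameras.

```bash
cat >> h.py <<'E'
from scipy.optimize import least_squares
def fit(obs,p0):
    "obs: list of (cam,u,v,local xyz, ) ; pose x,y,th"
    def f(p):
        c,s=np.cos(p[2]),np.sin(p[2]); r=[]
        for d,u,v,l in obs:
            a=proj(d,[p[0]+c*l[0]-s*l[1],p[1]+s*l[0]+c*l[1],l[2]]); r+=[a[0]-u,a[1]-v]
        return r
    q=least_squares(f,p0,loss='soft_l1',x_scale=[100,100,1]); return q.x,np.round(f(q.x),1).reshape(-1,2)
def quad(d,box,lo=170):
    x,y,w,h=box; im=d['img'][y:y+h,x:x+w]; m=(im.min(2)>lo).astype(np.uint8)
    m=cv2.morphologyEx(m,cv2.MORPH_CLOSE,np.ones((5,5)))
    c=max(cv2.findContours(m,cv2.RETR_EXTERNAL,cv2.CHAIN_APPROX_NONE)[0],key=cv2.contourArea)
    h_=cv2.convexHull(c)
    q=cv2.approxPolyN(h_,4)[0] if hasattr(cv2,'approxPolyN') else cv2.approxPolyDP(h_,8,True)[:,0]
    return np.array(q,float).reshape(-1,2)+[x,y]
E
python3 - <<'E'
from h import *
t,s=load('top'),load('scene')
for nm,cs in(('top',[t]),('scene',[s]),('both',[t,s])):
    o=[]
    # bar, local frame at tab centre, z absolute
    T=[(305.2,194.2,[91,63.6,6]),(344.8,222.2,[91,-63.6,6]),(338.5,187.7,[28,0,7]),(345.2,178.2,[0,0,50])]
    S=[(326.2,215.2,[91,63.6,6]),(291,191.5,[91,-63.6,6]),(288.2,214.3,[28,0,7]),(278,205,[0,0,50])]
    for d in cs:
        for u,v,l in (T if d is t else S): o.append((d,u,v,l))
    # top: which end is +y: check by both labelings
    best=None
    for sg in(1,-1):
      for th in(-2.,2.,0,3.1,-1,1):
        oo=[(d,u,v,[l[0],sg*l[1],l[2]]) for d,u,v,l in o]
        r=fit(oo,[430,90,th])
        if best is None or abs(r[1]).sum()<abs(best[2]).sum(): best=(sg,*r)
    print('bar',nm,best[0],np.round(best[1],3),best[2].tolist())
Q={}
for nm,d,b in(('top',t,(405,140,115,105)),('scene',s,(105,160,120,65))):
    q=quad(d,b); Q[nm]=q; print(nm,q.tolist())
    P=np.array([ray(d,u,v,12)[:2] for u,v in q]); print(np.round(P).tolist(),'sides',np.round(np.linalg.norm(P-np.roll(P,-1,0),axis=1)),'ctr',P.mean(0))
# post top and its world pos
print('post top', ray(t,415+485/4,145+255/4,43.5),'scene',ray(s,110+(514-264)/4,160+(317-280)/4,43.5))
E
```

```text
bar top -1 [532.276  82.608  -3.746] [[0.7, 0.1], [-0.4, -1.0], [-0.1, 1.0], [-0.0, -0.1]]
bar scene -1 [532.277  86.371  -3.733] [[-1.5, -0.1], [0.1, 1.5], [0.2, -0.4], [0.6, -0.2]]
bar both -1 [531.999  84.357  -3.742] [[0.1, 0.3], [-0.9, -0.9], [-0.8, 1.1], [-0.7, 0.0], [-2.2, -0.0], [-0.2, 1.3], [-0.5, -0.5], [-0.1, -0.4]]
top [[504.0, 222.0], [431.0, 232.0], [420.0, 162.0], [493.0, 153.0]]
[[422.0, -343.0], [394.0, -149.0], [583.0, -122.0], [608.0, -319.0]] sides [196. 191. 199. 188.] ctr [ 501.55415335 -233.27823944]
scene [[213.0, 174.0], [192.0, 218.0], [113.0, 213.0], [143.0, 171.0]]
[[392.0, -147.0], [583.0, -120.0], [608.0, -319.0], [421.0, -343.0]] sides [193. 201. 189. 198.] ctr [ 500.8786172  -232.23145829]
post top [ 455.48994299 -413.74087689   43.5       ] scene [ 437.53337936 -238.61045973   43.5       ]
```

Emit:
{"op": "servo_tool", "data": {
  "deltas": [
    [[-45.6, -33.8, 4], 0.198, -1],
    [[-45.6, -33.8, 4], 0.198, -1],
    [[-45.6, -33.8, 4], 0.198, -1],
    [[-45.6, -33.8, 4], 0.198, -1],
    [[-45.6, -33.8, 4], 0.198, -1],
    [[-45.6, -33.8, 4], 0.198, -1],
    [[-45.6, -33.8, 4], 0.198, -1],
    [[-45.6, -33.8, 4], 0.198, -1],
    [[-45.6, -33.8, 4], 0.198, -1],
    [[-45.6, -33.8, 4], 0.198, -1]
  ],
  "newtons": 45
}}

```text
clock: 0.93
tcp_pos: [455.6, 214.4, 172.8]
tool_rot: [[-0.825, 0.565, -0.0], [0.565, 0.825, -0.0], [0.0, -0.0, -1.0]]
force: [1.0, 1.6, -0.4]
gripper_width: 92.1
gripper_force: 0.0
```

Emit:
{"op": "servo_tool", "data": {
  "deltas": [
    [[-13.6, -6.4, 5], 0, -1],
    [[-13.6, -6.4, 5], 0, -1],
    [[-13.6, -6.4, 5], 0, -1],
    [[-13.6, -6.4, 5], 0, -1],
    [[-13.6, -6.4, 5], 0, -1],
    [[-13.6, -6.4, 5], 0, -1]
  ]
}}

```text
clock: 1.43
tcp_pos: [531.0, 85.2, 122.0]
tool_rot: [[-0.823, 0.568, -0.002], [0.568, 0.823, -0.0], [0.001, -0.001, -1.0]]
force: [-0.3, 0.9, 0.2]
gripper_width: 91.6
gripper_force: 0.0
```

```bash
python3 - <<'E'
from h import *
t=snap('top','t1.png'); s=snap('scene','s1.png'); st=get_state(); print(st['clock'],st['tcp_pos'],st['qpos'])
z=lambda im,x,y,w,h,k: cv2.resize(im[y:y+h,x:x+w],None,fx=k,fy=k,interpolation=cv2.INTER_CUBIC)
cv2.imwrite('pics/c1.png',np.hstack([z(t['img'][:,:,::-1],290,130,100,110,4),z(s['img'][:,:,::-1],240,130,100,110,4)]))
th=2.541
for l in([0,0,50],[0,8,50],[0,-8,50],[20,0,50],[-20,0,50]):
    p=[532+np.cos(th)*l[0]-np.sin(th)*l[1],84.4+np.sin(th)*l[0]+np.cos(th)*l[1],l[2]]; print(l,np.round(proj(t,p),1),np.round(proj(s,p),1))
E
```

```text
1.5333 [530.71919116  87.0343557  122.89720666] [ 1.59549114e-01  3.12325231e-01  1.89269184e+00  3.73699296e-04
  9.37292652e-01 -8.10217753e-01]
[0, 0, 50] [344.5 178.2] [277.9 204.6]
[0, 8, 50] [347.  179.9] [275.8 203.1]
[0, -8, 50] [342.  176.5] [280.  206.1]
[20, 0, 50] [340.1 184.4] [284.4 201.2]
[-20, 0, 50] [348.8 172. ] [271.2 208.1]
```

View pics/c1.png

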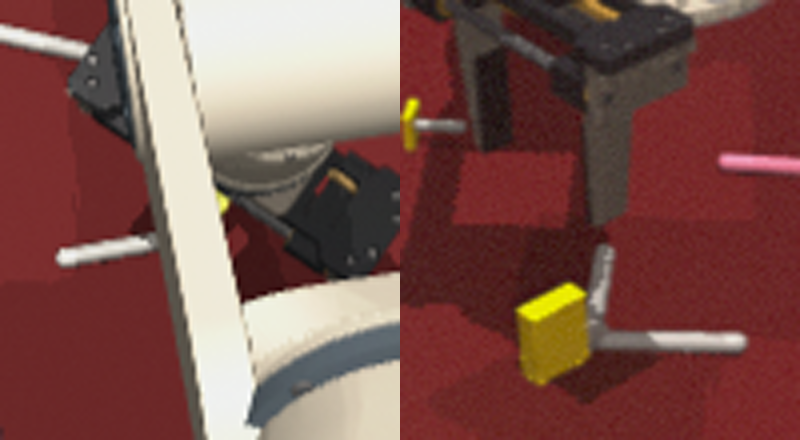

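The top view is blocked by the arm. In the scene view the open fingers are in line with the yellow tab (crop 550,330), so I can descend.

Emit:
{"op": "servo_tool", "data": {
  "deltas": [
    [[-0.1, -0.1, 4], 0, -1],
    [[-0.1, -0.1, 7], 0, -1],
    [[-0.1, -0.1, 9], 0, -1],
    [[-0.1, -0.1, 9], 0, -1],
    [[-0.1, -0.1, 9], 0, -1],
    [[-0.1, -0.1, 9], 0, 1],
    [[-0.1, -0.1, 9], 0, 1],
    [[-0.1, -0.1, 9], 0, 1],
    [[-0.1, -0.1, 9], 0, 1],
    [[-0.1, -0.1, 9], 0, 1]
  ],
  "newtons": 45
}}

```text
clock: 2.37
tcp_pos: [531.9, 85.4, 33.8]
tool_rot: [[-0.825, 0.565, 0.001], [0.565, 0.825, 0.0], [-0.001, 0.001, -1.0]]
force: [0.6, 0.3, 0.5]
gripper_width: 60.7
gripper_force: 0.0
```

Emit:
{"op": "servo_tool", "data": {
  "deltas": [
    [[0, 0, 0], 0, 1],
    [[0, 0, 0], 0, 1],
    [[0, 0, 0], 0, 1],
    [[0, 0, 0], 0, 1],
    [[0, 0, 0], 0, 1],
    [[0, 0, 0], 0, 1]
  ]
}}

```text
clock: 2.87
tcp_pos: [531.4, 85.3, 32.9]
tool_rot: [[-0.825, 0.565, -0.0], [0.565, 0.825, -0.0], [0.0, -0.0, -1.0]]
force: [0.2, -0.6, -0.8]
gripper_width: 20.8
gripper_force: 0.0
```

Emit:
{"op": "servo_tool", "data": {
  "deltas": [
    [[0, 0, 0], 0, 1],
    [[0, 0, 0], 0, 1],
    [[0, 0, 0], 0, 1],
    [[0, 0, 0], 0, 1]
  ]
}}

```text
clock: 3.2
tcp_pos: [531.4, 85.3, 32.9]
tool_rot: [[-0.825, 0.565, -0.0], [0.565, 0.825, -0.0], [0.0, -0.0, -1.0]]
force: [0.3, 0.9, -0.5]
gripper_width: 15.0
gripper_force: 45.0
```

Emit:
{"op": "servo_tool", "data": {
  "deltas": [
    [[0, 0, -2], 0, 1],
    [[0, 0, -5], 0, 1],
    [[0, 0, -8], 0, 1],
    [[0, 0, -11], 0, 1],
    [[0, 0, -13], 0, 1],
    [[0, 0, -13], 0, 1]
  ]
}}

```text
clock: 3.7
tcp_pos: [534.0, 85.8, 167.3]
tool_rot: [[-0.825, 0.565, 0.007], [0.565, 0.825, 0.001], [-0.005, 0.005, -1.0]]
force: [1.0, -0.3, -0.7]
gripper_width: 15.4
gripper_force: 45.0
```

```bash
python3 - <<'E'
from h import *
t=snap('top','t2.png'); s=snap('scene','s2.png'); st=get_state(); print(st['clock'],st['tcp_pos'],st['gripper_width'],st['gripper_force'],st['force'])
z=lambda im,x,y,w,h,k: cv2.resize(im[y:y+h,x:x+w],None,fx=k,fy=k,interpolation=cv2.INTER_CUBIC)
cv2.imwrite('pics/c2.png',np.hstack([z(t['img'][:,:,::-1],270,130,130,110,3),z(s['img'][:,:,::-1],230,90,130,110,3)]))
E
```

```text
3.8 [531.6315621   85.38124887 163.28737674] 15.22843113843624 44.99940276145935 [-0.86046279  0.72427492 -2.14429254]
```

View pics/c2.png

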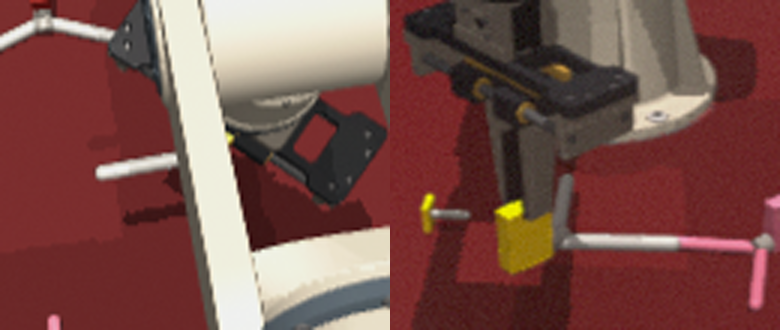

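The bar is held level and lifted (15 mm opening, 45 N grip). Next I carry it over and turn it.

Emit:
{"op": "servo_tool", "data": {
  "deltas": [
    [[-1, -2.5, 0], 0.08, 1],
    [[-2, -5.5, 0], 0.18, 1],
    [[-3, -8.5, 0], 0.29, 1],
    [[-4, -12, 0], 0.4, 1],
    [[-5.3, -15, 0], 0.52, 1],
    [[-6.5, -18.5, 0], 0.64, 1],
    [[-7.7, -22, 0], 0.76, 1],
    [[-9, -25.5, 0], 0.88, 1],
    [[-10.2, -29, 0], 1.0, 1],
    [[-11.2, -31.8, 0], 1.12, 1]
  ]
}}

```text
clock: 4.63
tcp_pos: [442.0, -241.9, 161.1]
tool_rot: [[0.156, 0.988, -0.003], [0.988, -0.156, 0.001], [0.001, -0.003, -1.0]]
force: [-0.2, -0.4, -1.5]
gripper_width: 15.3
gripper_force: 45.0
```

Emit:
{"op": "servo_tool", "data": {
  "deltas": [
    [[0, 0, 0], 0.12, 1],
    [[0, 0, 0], 0.24, 1],
    [[0, 0, 0], 0.36, 1],
    [[0, 0, 0], 0.48, 1],
    [[0, 0, 0], 0.6, 1],
    [[0, 0, 0], 0.72, 1],
    [[0, 0, 0], 0.84, 1],
    [[0, 0, 0], 0.96, 1],
    [[0, 0, 0], 1.08, 1],
    [[0, 0, 0], 1.17, 1]
  ]
}}

```text
clock: 5.47
tcp_pos: [442.8, -239.6, 160.9]
tool_rot: [[0.97, 0.242, -0.003], [0.242, -0.97, 0.002], [-0.003, -0.002, -1.0]]
force: [-0.8, -0.4, -0.7]
gripper_width: 15.2
gripper_force: 45.0
```

Emit:
{"op": "servo_tool", "data": {
  "deltas": [
    [[0, 0, 0.5], 0.08, 1],
    [[0, 0, 2], 0.116, 1],
    [[0, 0, 3], 0.116, 1],
    [[0, 0, 3], 0.116, 1],
    [[0, 0, 3], 0.116, 1],
    [[0, 0, 3], 0.116, 1]
  ]
}}

```text
clock: 5.97
tcp_pos: [443.9, -240.2, 132.7]
tool_rot: [[0.991, 0.135, -0.001], [0.135, -0.991, 0.0], [-0.001, -0.001, -1.0]]
force: [0.5, 0.3, -0.4]
gripper_width: 14.8
gripper_force: 45.0
```

```bash
python3 - <<'E'
from h import *
t=snap('top','t3.png'); s=snap('scene','s3.png'); st=get_state(); R=np.array(st['tool_rot']); print(st['clock'],st['tcp_pos'],st['gripper_width'],st['gripper_force'],st['force'],'th',np.arctan2(R[1,0],R[0,0]),R[2],st['qpos'][5])
z=lambda im,x,y,w,h,k: cv2.resize(im[y:y+h,x:x+w],None,fx=k,fy=k,interpolation=cv2.INTER_CUBIC)
cv2.imwrite('pics/c3.png',np.hstack([z(t['img'][:,:,::-1],410,130,110,120,3.6),z(s['img'][:,:,::-1],105,110,110,120,3.6)]))
th=np.arctan2(R[1,0],R[0,0]);p0=st['tcp_pos']
for l in([90.6,63.6,-27],[90.6,-63.6,-27],[27,0,-26],[-21,0,17]):
    p=[p0[0]+np.cos(th)*l[0]-np.sin(th)*l[1],p0[1]+np.sin(th)*l[0]+np.cos(th)*l[1],p0[2]+l[2]]; a=np.array(proj(t,p));b=np.array(proj(s,p)); print(l,np.round(a,1),np.round(b,1),'crop',np.round((a-[410,130])*3.6),np.round((b-[105,110])*3.6+[396,0]))
E
```

```text
6.0667 [ 444.32313195 -240.43790062  133.34587944] 15.22546870072447 44.99934732913971 [-0.0170804  -0.7613779  -1.04730182] th 0.1353535622903711 [ 4.24724748e-04  3.11989348e-04 -9.99999861e-01] 0.9364630982136315
[90.6, 63.6, -27] [446.9 178.2] [178.6 170.6] crop [133. 173.] [661. 218.]
[90.6, -63.6, -27] [498.  171.5] [128.1 168. ] crop [317. 150.] [479. 209.]
[27, 0, -26] [476.7 200.2] [162.3 155.3] crop [240. 253.] [602. 163.]
[-21, 0, 17] [486.8 218.9] [165.6 131.1] crop [277. 320.] [614.  76.]
```

View pics/c3.png

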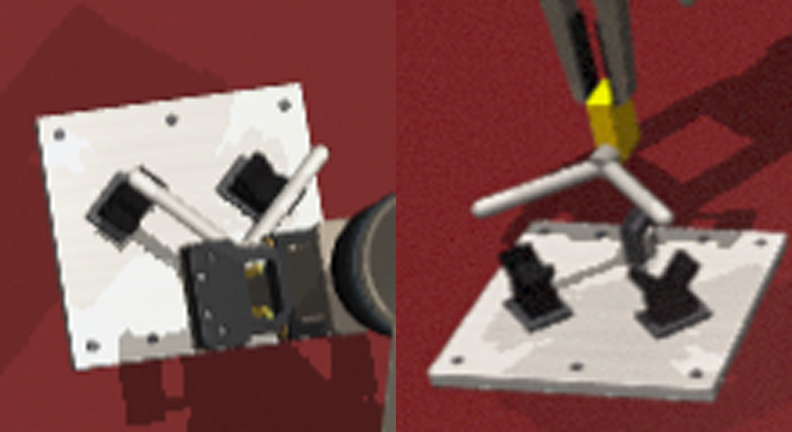

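The ends line up with their predicted pixels to within about 1–2 mm: (134,172) against (133,173) in the top view, and (667,217) against (661,218) in the scene view. The bar hangs level above the notches. I'll lower it to the mouths and check there.

Emit:
{"op": "servo_tool", "data": {
  "deltas": [
    [[0, 0, 1.5], 0, 1],
    [[0, 0, 3], 0, 1],
    [[0, 0, 4], 0, 1],
    [[0, 0, 4.3], 0, 1],
    [[0, 0, 4.3], 0, 1],
    [[0, 0, 4.3], 0, 1]
  ]
}}

```text
clock: 6.57
tcp_pos: [444.3, -240.4, 90.4]
tool_rot: [[0.991, 0.135, 0.0], [0.135, -0.991, -0.0], [0.0, 0.0, -1.0]]
force: [0.8, -0.2, -1.0]
gripper_width: 14.7
gripper_force: 45.0
```

```bash
python3 - <<'E'
from h import *
t=snap('top','t4.png'); s=snap('scene','s4.png'); st=get_state(); print(st['clock'],st['tcp_pos'],st['gripper_width'],st['force'])
z=lambda im,x,y,w,h,k: cv2.resize(im[y:y+h,x:x+w],None,fx=k,fy=k,interpolation=cv2.INTER_CUBIC)
cv2.imwrite('pics/c4.png',np.hstack([z(t['img'][:,:,::-1],425,150,80,90,5),z(s['img'][:,:,::-1],115,130,80,90,5)]))
E
```

```text
6.6667 [ 444.58747167 -240.58804717   90.73548404] 15.067539571772054 [-0.54596947 -0.61113069 -1.57709394]
```

View pics/c4.png

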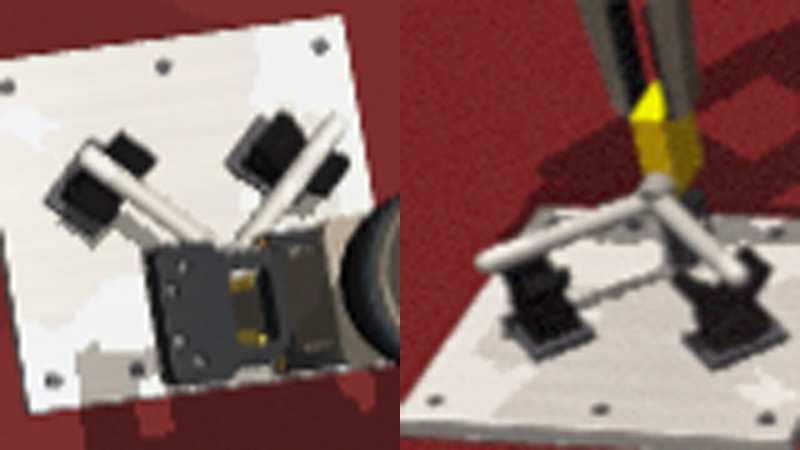

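Both legs sit between their lips: end a at scene crop (735,265), end b at (490,260). I'll lower on while watching the force.

Emit:
{"op": "servo_tool", "data": {
  "deltas": [
    [[0, 0, 0.3], 0, 1],
    [[0, 0, 0.6], 0, 1],
    [[0, 0, 0.9], 0, 1],
    [[0, 0, 1.1], 0, 1],
    [[0, 0, 1.1], 0, 1],
    [[0, 0, 1.1], 0, 1]
  ]
}}

```text
clock: 7.17
tcp_pos: [444.0, -240.2, 78.8]
tool_rot: [[0.991, 0.134, -0.0], [0.134, -0.991, 0.0], [-0.0, -0.0, -1.0]]
force: [0.3, 0.1, -0.7]
gripper_width: 14.9
gripper_force: 45.0
```

Emit:
{"op": "servo_tool", "data": {
  "deltas": [
    [[0, 0, 0.1], 0, 1],
    [[0, 0, 0.15], 0, 1],
    [[0, 0, 0.2], 0, 1],
    [[0, 0, 0.2], 0, 1],
    [[0, 0, 0.2], 0, 1]
  ]
}}

```text
clock: 7.58
tcp_pos: [444.2, -240.3, 77.1]
tool_rot: [[0.991, 0.134, 0.0], [0.134, -0.991, -0.0], [0.0, 0.0, -1.0]]
force: [0.9, -0.0, -0.2]
gripper_width: 15.0
gripper_force: 45.0
```

Emit:
{"op": "servo_tool", "data": {
  "deltas": [
    [[0, 0, 0.05], 0, 1],
    [[0, 0, 0.1], 0, 1],
    [[0, 0, 0.1], 0, 1],
    [[0, 0, 0.1], 0, 1]
  ]
}}

```text
clock: 7.92
tcp_pos: [444.2, -240.4, 76.6]
tool_rot: [[0.991, 0.134, 0.0], [0.134, -0.991, -0.0], [0.0, 0.0, -1.0]]
force: [-2.1, 1.3, 7.6]
gripper_width: 15.3
gripper_force: 45.0
```

```bash
python3 - <<'E'
from h import *
t=snap('top','t5.png'); s=snap('scene','s5.png'); st=get_state(); print(st['clock'],st['tcp_pos'],st['gripper_width'],st['force'],st['moment'])
z=lambda im,x,y,w,h,k: cv2.resize(im[y:y+h,x:x+w],None,fx=k,fy=k,interpolation=cv2.INTER_CUBIC)
cv2.imwrite('pics/c5.png',np.hstack([z(t['img'][:,:,::-1],425,150,80,90,5),z(s['img'][:,:,::-1],115,130,80,90,5)]))
E
```

```text
8.0167 [ 444.23693846 -240.38971515   76.55454176] 14.999099707221909 [-1.38214986  1.595399    7.51728462] [0.26295952 0.37914673 0.04343764]
```

View pics/c5.png

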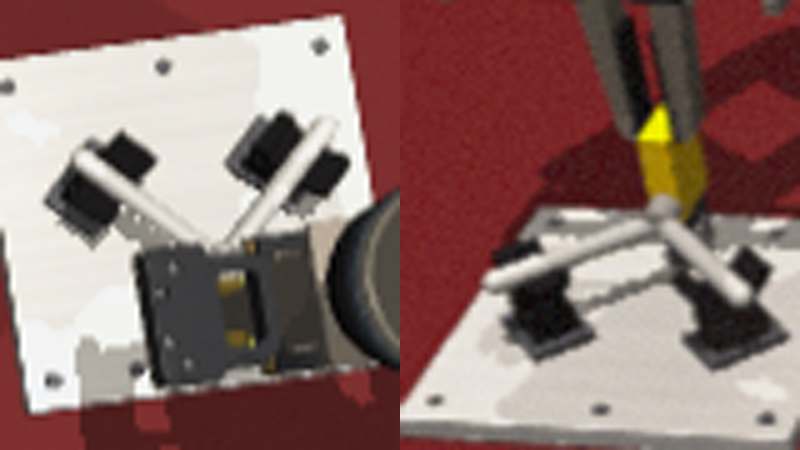

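Contact came at TCP z 76.6 mm (predicted 76.9) with about 8 N upward. Both ends lie low between the lips, at scene crop (740,290) and (495,280), and the tab is on the post, so I release.

Emit:
{"op": "servo_tool", "data": {
  "deltas": [
    [[0, 0, 0], 0, -1],
    [[0, 0, 0], 0, -1],
    [[0, 0, 0], 0, -1],
    [[0, 0, 0], 0, -1],
    [[0, 0, 0], 0, -1],
    [[0, 0, 0], 0, -1],
    [[0, 0, 0], 0, -1],
    [[0, 0, 0], 0, -1],
    [[0, 0, 0], 0, -1]
  ]
}}

```text
clock: 8.77
tcp_pos: [444.1, -240.3, 76.0]
tool_rot: [[0.991, 0.134, 0.0], [0.134, -0.991, 0.0], [0.0, -0.0, -1.0]]
force: [-0.2, 0.3, -0.6]
gripper_width: 73.2
gripper_force: 0.0
```

Emit:
{"op": "servo_tool", "data": {
  "deltas": [
    [[0, 0, -1], 0, -1],
    [[0, 0, -3], 0, -1],
    [[0, 0, -6], 0, -1],
    [[0, 0, -9], 0, -1],
    [[0, 0, -12], 0, -1],
    [[-4, 0, -15], 0, -1],
    [[-8, 0, -15], 0, -1],
    [[-11, 0, -15], 0, -1],
    [[-11, 0, -15], 0, -1]
  ]
}}

```text
clock: 9.52
tcp_pos: [330.2, -254.7, 227.0]
tool_rot: [[0.991, 0.133, -0.001], [0.133, -0.991, -0.001], [-0.001, 0.0, -1.0]]
force: [0.6, -0.8, -0.6]
gripper_width: 91.8
gripper_force: 0.0
```

```bash
python3 - <<'E'
from h import *
t=snap('top','t6.png'); s=snap('scene','s6.png'); st=get_state(); print(st['clock'],st['tcp_pos'],st['gripper_width'],st['force'])
z=lambda im,x,y,w,h,k: cv2.resize(im[y:y+h,x:x+w],None,fx=k,fy=k,interpolation=cv2.INTER_CUBIC)
cv2.imwrite('pics/c6.png',np.hstack([z(t['img'][:,:,::-1],425,150,80,90,5),z(s['img'][:,:,::-1],115,130,80,90,5)]))
E
```

```text
9.6167 [ 334.53996086 -255.36433122  227.05500248] 91.91143817078793 [0.66503628 0.47097572 0.2836324 ]
```

View pics/c6.png

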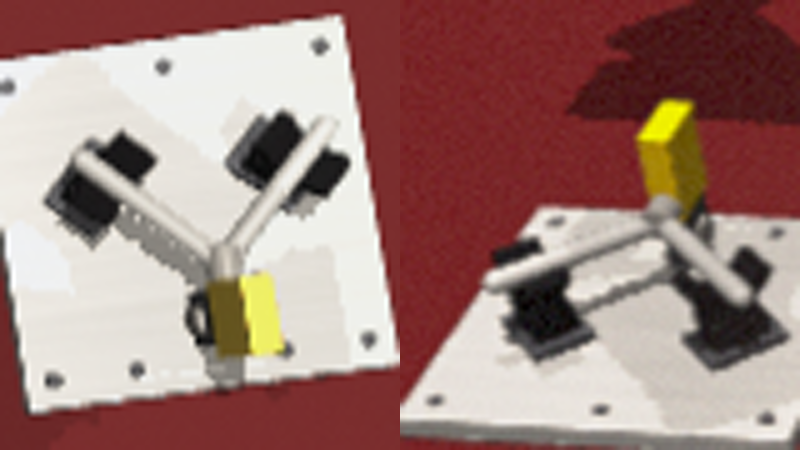

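```bash
python3 - <<'E'
from h import *
t,s=load('top'),load('scene'); n=np.array([501.2,-232.8]); th=.135
for nm,l in dict(endA=[33.6,63.6,50],endB=[33.6,-63.6,50],bend=[-30,0,50],p1=[-38,8,94],p2=[-38,-8,94],p3=[-78,-8,94],p4=[-78,8,94],foot1=[-78,8,44],postbase=[-58,0,12]).items():
    c,q=np.cos(th),np.sin(th); p=[n[0]+c*l[0]-q*l[1],n[1]+q*l[0]+c*l[1],l[2]]
    print(nm,np.round((np.array(proj(t,p))-[425,150])*5+2),np.round((np.array(proj(s,p))-[115,130])*5+[402,2]))
E
```

```text
endA [ 79. 157.] [740. 300.]
endB [322. 126.] [494. 287.]
bend [220. 262.] [660. 223.]
p1 [237. 273.] [664. 144.]
p2 [269. 269.] [634. 142.]
p3 [282. 348.] [661. 102.]
p4 [250. 353.] [690. 103.]
foot1 [215. 356.] [707. 184.]
postbase [203. 320.] [692. 253.]
```

The tab corners and both ends match the predicted seated positions to about 1 px (2 mm). The bar is upright and has not moved since release, and the gripper is clear.

```bash
python3 -c "
from cell import finish_job; print(finish_job())"
```

```text
the job is handed in; nothing more can be done
None
```

The yellow-tabbed bar is seated with both ends in the V notches and its tab on the rest post. I released it only after it was down, left the red-tabbed bar untouched, and handed the job in at about 9.6 s of the 35 s allowed.

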